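# Kit the brake-pad tray and slide it into the gauge dock

### The arm

A 7-joint arm with a two-finger parallel gripper is mounted at the origin on the work surface. World frame = base frame: x ahead of the robot, y to its left, z up, the work surface at z = 0. Lengths are in m, angles in rad, forces in N, time in s.
With the tool pointing down it reaches from about 0.35 to 0.9 m from the base axis. Payload 7.2 kg.
Tool frame: the origin (TCP) lies at the very end of the fingers, on their centre line; the grasp point (between the pads) lies 19 mm behind it; z points along the fingers, x is the direction in which the jaws open and shut, and the axes are right-handed (so a half turn about z gives the same grasp; the last joint's range is limited). The gripper opens to 85 mm and grips with 20 to 120 N. Pads are 22 mm wide; open, the fingers measure 114 mm over their backs; the gripper's body (76 mm by 85 mm) begins 54 mm behind the grasp point. The pads swing forward as they close: fully open they stand 13 mm farther back than shut.
Start: joints at [-1.193, 0.411, -0.013, 1.596, 0.006, 1.134, -0.082], TCP at [0.269, 0.564, 0.231] pointing down, gripper open.
Joint ranges: [-2.95, 2.95], [-0.29, 1.99], [-1.47, 1.44], [0.14, 2.54], [-1.03, 4.17], [0.13, 1.85], [-2.86, 2.86]. Speed limits (rad/s): [2.39, 2.39, 3.01, 3.01, 3.14, 3.14, 3.14].

### API

Orientations are given as a rotation vector (axis times angle).
In Python, from bench import robot gives the robot as it stands. Calls block until the motion is done:
- robot.reach(position, orientation): joint-space move of the TCP to a pose.
- robot.move_linear(position, vel=0.15, ori=None, contact_N=None): straight line of the TCP; ori=None keeps the orientation; vel is the mean speed in m/s. With contact_N (N) it stops when the force on the tool has changed by that much, and returns True; else False.
- robot.move_j(angles): joint-space move.
- robot.command_gripper(opening, grasp_force=None): finger opening in m; grasp_force is the grip in N (None keeps the last); returns when the fingers have stopped.
- robot.hold(seconds).
- robot.inverse_kinematics(position, orientation): joint angles nearest the present ones, or None.
- robot.sense(): the state.
- robot.camera(name): name is "scene" or "top" or "wrist"; returns the picture (480x640x3 uint8, red, green, blue); there is no depth.
- robot.camera_params(name): a dict with "fx", "fy", "cx", "cy" (pixels), "dist" ([k1, k2, p1, p2, k3] as OpenCV has them; the pictures are not rectified), "rvec" (rotation vector, rad) and "tvec" (3), from world to camera coordinates, as OpenCV has them. Camera axes: x right, y down, z forward; pixel columns grow to the right and rows downward; lengths in m; the calibration is good to about 2 mm. A picture is of the moment at which its call begins: read the wrist's pose just before it. camera_params takes no time and is no camera call; for the wrist camera it gives the pose at the moment of the call.
A pose or a line that the arm cannot do raises robot.PlanningError and nothing moves.
- robot.job_done(): hands the job in, once; it reports no verdict.
The state is a dict: "time": time; "qpos": joint angles; "qvel": joint speeds; "tau": joint torques, N m; "position": TCP position; "orientation": TCP orientation; "ft_force": force on the tool from outside, world axes, zero at the start; "moment": the same for the moment, N m; "finger_gap": finger opening in m.
Only numpy, scipy, OpenCV 4.12 (cv2) and the standard library are available. Lean on these libraries where they do the work, as an engineer would, in place of code of your own. Each camera call takes 0.05 s, during which the arm holds its last target. There are 200 camera calls.

### The job

Put the spanner left on the kit tray away in the grey tool bin, then kit the tray: a brass shim flat in each of its two troughs, every brake pad laid flat on a shim, block up, one on either side of a rib, and only once the pads are in a hold-down bridge over each trough with its feet down in the end pockets. Then slide the loaded tray along the bench fully home into the slotted dock, with everything still seated, and leave the other things on the bench where they are.

Things in the scene. Friction and masses are not known exactly. Their poses are not given: they have to be found in the camera images.
- tray: Flat aluminium kit tray on the bench before the dock, 190 (x) by 136 (y), floor 6 thick; origin at the centre of its underside, x points to the end that enters the dock first. The floor sticks out 13 beyond the 110 wide walls on both sides (flanges for the dock's lips). Walls and dividers 4 thick, tops 14 above the bench. Two long troughs side by side, leg pockets at both ends. Up to 1 kg loaded.
- post (a point): Middle of the top of the tray's black upright grip post, 36 (x) by 24 (y), which reaches from 6 to 56 above the bench at tray x = -130, y = 0. Hold it to slide the tray along the bench. Axes as the tray's.
- row0 (a point): Middle of the floor of the trough at tray y +26.5, 6 above the tray's underside: the origin of a shim, and of the bridge over it, lies here when seated. The trough is 134 (x) by 49 (y) inside, 8 deep; beyond a 4 mm divider at each end is a leg pocket, 20 (x) by 49 (y) inside, 8 deep, centred at tray x = +-81, for the bridge's feet. Axes as the tray's.
- row1 (a point): The same for the trough at tray y -26.5.
- shim0: Brass shim plate (two identical ones), 128 (x) by 42 (y) by 4 thick, with an upright rib across its middle, 8 (x) by 30 (y), up to 26 above its underside; origin at the centre of its underside. Lying flat in a trough it leaves room for one pad on each side of the rib, centred at x = +-35.5, 4 above its underside. 70 g.
- shim1: Brass shim plate (two identical ones), 128 (x) by 42 (y) by 4 thick, with an upright rib across its middle, 8 (x) by 30 (y), up to 26 above its underside; origin at the centre of its underside. Lying flat in a trough it leaves room for one pad on each side of the rib, centred at x = +-35.5, 4 above its underside. 70 g.
- dock: Slotted holder fixed to the bench, open above, mouth towards the tray: dark rails 143 apart inside, steel lips (10 to 14 above the bench) reaching in to 120 apart, an end stop and a 150 high grey gauge cabinet behind it. Origin on the bench where the tray's origin lies when the tray is home (1 mm from the stop); x points inwards, the way the tray slides. The post stays outside.
- mouth (a point): Middle of the dock's mouth on the bench, where the rails begin, 89 before the dock's origin. Flared guides reach 45 further out, 190 apart at their tips.
- spanner: Steel spanner, 152 long (its x), handle 14 wide and 10 thick, ring end 28 wide, open jaw end 26 wide; origin under the middle of its handle. It was left lying across the tray, on the divider tops (underside 14 above the bench).
- bin: Grey open tool bin fixed to the bench at the left, 200 (x) by 120 (y) outside, 25 high, walls and floor 5 thick; origin at the centre of its underside.
- pad0: Brake pad (two to four identical ones are present, None if absent): steel backing plate 54 (x) by 42 (y) by 6 thick with a dark friction block on top, 40 (x) by 26 (y), from 6 to 26 above the underside; origin at the centre of its underside. Lies plate down. 80 g.
- pad1: Brake pad (two to four identical ones are present, None if absent): steel backing plate 54 (x) by 42 (y) by 6 thick with a dark friction block on top, 40 (x) by 26 (y), from 6 to 26 above the underside; origin at the centre of its underside. Lies plate down. 80 g.
- pad2: Brake pad (two to four identical ones are present, None if absent): steel backing plate 54 (x) by 42 (y) by 6 thick with a dark friction block on top, 40 (x) by 26 (y), from 6 to 26 above the underside; origin at the centre of its underside. Lies plate down. 80 g.
- pad3: Brake pad (two to four identical ones are present, None if absent): steel backing plate 54 (x) by 42 (y) by 6 thick with a dark friction block on top, 40 (x) by 26 (y), from 6 to 26 above the underside; origin at the centre of its underside. Lies plate down. 80 g.
- bridge0: Steel hold-down bridge (two identical ones), 176 long (x): a strip 30 wide from 36 to 42 above its feet, on two legs 14 (x) by 42 (y) at x = +-81, and on top in the middle an upright fin 70 (x) by 12 (y), from 42 to 68 above its feet; origin at the centre of its underside, level with the feet. Stands on its feet. 80 to 120 g.
- bridge1: Steel hold-down bridge (two identical ones), 176 long (x): a strip 30 wide from 36 to 42 above its feet, on two legs 14 (x) by 42 (y) at x = +-81, and on top in the middle an upright fin 70 (x) by 12 (y), from 42 to 68 above its feet; origin at the centre of its underside, level with the feet. Stands on its feet. 80 to 120 g.
- screwdriver: Red-handled screwdriver, 190 long, lying at the right; bystander.
- piston: Steel piston cup, 46 across, 35 high, near the robot at the right; bystander.
- jar: White jar, 60 across, 80 high, beyond the tray; bystander.
- brush: Brush, 200 long, near the robot at the left; bystander.
Not all that is in view belongs to the job. What is shaped like the bridge0 but purple is not meant. What is shaped like the pad2 but orange is not meant.

How it is judged:
On the way, in this order (a step that is already met when the one before it is completed fails the run):
1. the spanner lies in the tool bin (x of spanner in the frame of bin between -0.095 and 0.095 m and y of spanner in the frame of bin between -0.055 and 0.055 m and height (world z) of spanner below 0.02 m), for 0.2 s.
2. both shims lie in the troughs and every pad flat on a shim, with the tray still outside the dock (x of shim0 in the frame of tray between -0.008 and 0.008 m and z of shim0 in the frame of tray between 0.003 and 0.009 m and angle between the z axis of each of shim0, shim1, pad0, pad1, pad2, pad3 and the z axis of tray, either way round below 0.08 rad and angle between the x axis of each of shim0, shim1 and the x axis of tray, either way round below 0.12 rad and (y of shim0 in the frame of tray between 0.018 and 0.035 m or y of shim0 in the frame of tray between -0.035 and -0.018 m) and x of shim1 in the frame of tray between -0.008 and 0.008 m and z of shim1 in the frame of tray between 0.003 and 0.009 m and (y of shim1 in the frame of tray between 0.018 and 0.035 m or y of shim1 in the frame of tray between -0.035 and -0.018 m) and x of pad0 in the frame of tray between -0.048 and 0.048 m and y of pad0 in the frame of tray between -0.04 and 0.04 m and z of pad0 in the frame of tray between 0.007 and 0.0135 m and x of pad1 in the frame of tray between -0.048 and 0.048 m and y of pad1 in the frame of tray between -0.04 and 0.04 m and z of pad1 in the frame of tray between 0.007 and 0.0135 m and x of pad2 in the frame of tray between -0.048 and 0.048 m and y of pad2 in the frame of tray between -0.04 and 0.04 m and z of pad2 in the frame of tray between 0.007 and 0.0135 m and x of pad3 in the frame of tray between -0.048 and 0.048 m and y of pad3 in the frame of tray between -0.04 and 0.04 m and z of pad3 in the frame of tray between 0.007 and 0.0135 m and x of tray in the frame of dock below -0.1 m), for 0.2 s.
3. both bridges stand over the troughs with their feet in the end pockets, shims and pads still seated, tray still outside the dock (all of step 2 and x of bridge0 in the frame of tray between -0.008 and 0.008 m and z of bridge0 in the frame of tray between 0.003 and 0.009 m and angle between the z axis of each of bridge0, bridge1 and the z axis of tray, either way round below 0.08 rad and angle between the x axis of each of bridge0, bridge1 and the x axis of tray, either way round below 0.12 rad and (y of bridge0 in the frame of tray between 0.018 and 0.035 m or y of bridge0 in the frame of tray between -0.035 and -0.018 m) and x of bridge1 in the frame of tray between -0.008 and 0.008 m and z of bridge1 in the frame of tray between 0.003 and 0.009 m and (y of bridge1 in the frame of tray between 0.018 and 0.035 m or y of bridge1 in the frame of tray between -0.035 and -0.018 m)), for 0.2 s.
4. the tray is home in the dock (x of tray in the frame of dock between -0.01 and 0.01 m and y of tray in the frame of dock between -0.008 and 0.008 m and height (world z) of tray below 0.006 m and angle between tray's own z axis and vertical below 0.05 rad and angle between the x axis of tray and the x axis of dock, either way round below 0.08 rad), for 0.2 s.
At the end, for the whole second after the job is handed in: Tray flat in the dock, home within 10 mm (8 mm sideways, 0.08 rad); shims flat in the troughs, pads flat on them (3 mm in height); a bridge over each trough, feet on the pocket floors (8 mm, 0.12 rad); spanner in the tool bin; all at rest (all of step 1 and all of step 4 and x of shim0 in the frame of tray between -0.008 and 0.008 m and z of shim0 in the frame of tray between 0.003 and 0.009 m and angle between the z axis of each of shim0, shim1, pad0, pad1, pad2, pad3, bridge0, bridge1 and the z axis of tray, either way round below 0.08 rad and angle between the x axis of each of shim0, shim1, bridge0, bridge1 and the x axis of tray, either way round below 0.12 rad and (y of shim0 in the frame of tray between 0.018 and 0.035 m or y of shim0 in the frame of tray between -0.035 and -0.018 m) and x of shim1 in the frame of tray between -0.008 and 0.008 m and z of shim1 in the frame of tray between 0.003 and 0.009 m and (y of shim1 in the frame of tray between 0.018 and 0.035 m or y of shim1 in the frame of tray between -0.035 and -0.018 m) and x of pad0 in the frame of tray between -0.048 and 0.048 m and y of pad0 in the frame of tray between -0.04 and 0.04 m and z of pad0 in the frame of tray between 0.007 and 0.0135 m and x of pad1 in the frame of tray between -0.048 and 0.048 m and y of pad1 in the frame of tray between -0.04 and 0.04 m and z of pad1 in the frame of tray between 0.007 and 0.0135 m and x of pad2 in the frame of tray between -0.048 and 0.048 m and y of pad2 in the frame of tray between -0.04 and 0.04 m and z of pad2 in the frame of tray between 0.007 and 0.0135 m and x of pad3 in the frame of tray between -0.048 and 0.048 m and y of pad3 in the frame of tray between -0.04 and 0.04 m and z of pad3 in the frame of tray between 0.007 and 0.0135 m and x of bridge0 in the frame of tray between -0.008 and 0.008 m and z of bridge0 in the frame of tray between 0.003 and 0.009 m and (y of bridge0 in the frame of tray between 0.018 and 0.035 m or y of bridge0 in the frame of tray between -0.035 and -0.018 m) and x of bridge1 in the frame of tray between -0.008 and 0.008 m and z of bridge1 in the frame of tray between 0.003 and 0.009 m and (y of bridge1 in the frame of tray between 0.018 and 0.035 m or y of bridge1 in the frame of tray between -0.035 and -0.018 m) and linear speed of each of pad0, pad1, pad2, pad3, bridge0, bridge1, shim0, shim1, tray, spanner below 0.02 m/s); the robot touches nothing.
It fails at once if the screwdriver was knocked away (moved more than 40 mm) (distance of screwdriver from where it was at the start of the episode above 0.04 m).
It fails at once if the piston was knocked away (moved more than 40 mm) (distance of piston from where it was at the start of the episode above 0.04 m).
It fails at once if the jar was knocked away (moved more than 40 mm) (distance of jar from where it was at the start of the episode above 0.04 m).
It fails at once if the brush was knocked away (moved more than 40 mm) (distance of brush from where it was at the start of the episode above 0.04 m).
Of pad0, pad1, pad2, pad3 only 2 to 4 are there at a start; the rules pass over those that are not, and their reading is None.
At some moment in a run one of pad0, pad1, pad2, pad3, shim0, shim1 may be knocked a few centimetres aside while the robot is not near it.
Once in a run the grip may slacken for a moment while it holds something.
It also fails if it takes over 210 s, if anything falls off the work surface, if the arm or the gripper's body presses on something with over 40 N, if the wrist force passes 120 N, or if a joint passes its speed limit or range.

## Working session

There is one attempt and no reset: what is moved stays moved. The work goes in short steps, each a Python script; the robot and the scene stay as the last script left them, time stands still between calls to the robot, and variables do not carry over. Pictures are saved under pics/ and viewed, about 12 in all and at most 16, crops included, and the job is handed in when it is done.

```bash
ls; mkdir -p pics
python3 - <<'E'
from bench import robot
import cv2
for n in("top","scene"):
    im=robot.camera(n); p=robot.camera_params(n); print(n,p)
    cv2.imwrite(f"pics/{n}0.png",im[:,:,::-1])
s=robot.sense();print(s['time'],s['position'],s['orientation'],s['finger_gap'])
E
```

```text
pics
top {'fx': 493.7461537806414, 'fy': 493.7461537806414, 'cx': 327.9227388020418, 'cy': 237.12003762525296, 'dist': array([-0.12835357,  0.        ,  0.        ,  0.        ,  0.        ]), 'rvec': array([ 2.18106516, -2.20845628,  0.05747625]), 'tvec': array([-0.00971777,  0.53911049,  1.02222812])}
scene {'fx': 488.86059589452327, 'fy': 488.86059589452327, 'cx': 321.2740617995333, 'cy': 242.44420015672887, 'dist': array([-0.04265428,  0.        ,  0.        ,  0.        ,  0.        ]), 'rvec': array([ 2.35448343,  0.88511449, -0.29758306]), 'tvec': array([-0.38360644, -0.25188452,  1.26586232])}
0.1 [0.26931907 0.56349587 0.23052946] [ 2.65676298e+00  1.67501544e+00 -1.86546354e-03] 0.08546863272830403
```

View pics/top0.png

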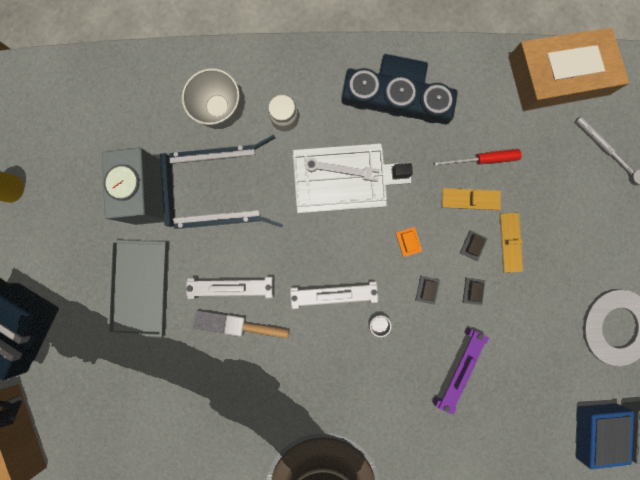

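View pics/scene0.png

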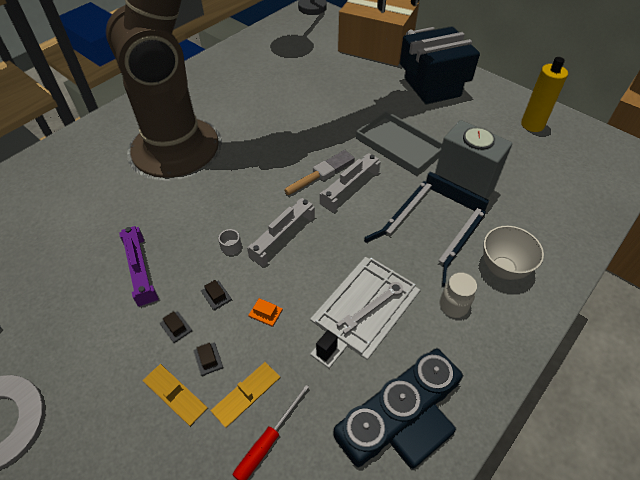

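Candidates in the top view:
- **Shims:** yellow at (472,199) and (511,243).
- **Pads:** dark blocks on grey plates at (474,245), (428,290) and (474,291). The orange one at (409,242) is a decoy.
- **Bridges:** grey-white at (230,288) and (334,294). The purple one at (461,371) is a decoy.
- **Tray and post:** tray at (340,178), post at (403,171), with the spanner on the tray.
- **Dock:** mouth at x≈260, facing the tray.
- **Bin:** (139,287).

I'll fit box models to colour masks next.

```bash
cat > h.py <<'E'
import numpy as np, cv2
from bench import robot
from scipy.optimize import minimize
from scipy.spatial.transform import Rotation as R
def B(x0,x1,y0,y1,z0,z1): return np.array([[x,y,z] for x in(x0,x1) for y in(y0,y1) for z in(z0,z1)],float)/1e3
M=dict(shim=[B(-64,64,-21,21,0,4),B(-4,4,-15,15,4,26)],
 block=[B(-20,20,-13,13,6,26)],
 pad=[B(-27,27,-21,21,0,6),B(-20,20,-13,13,6,26)],
 bridge=[B(-88,88,-15,15,36,42),B(-88,-74,-21,21,0,42),B(74,88,-21,21,0,42),B(-35,35,-6,6,42,68)],
 tray=[B(-95,95,-68,68,0,6),B(-95,95,-55,55,6,14)],
 post=[B(-18,18,-12,12,6,56)],
 bin=[B(-100,100,-60,60,0,25)],
 handle=[B(-76,76,-7,7,0,10)])
def pw(p,X):
    return cv2.projectPoints(np.asarray(X,float).reshape(-1,3),p['rvec'],p['tvec'],np.array([[p['fx'],0,p['cx']],[0,p['fy'],p['cy']],[0,0,1.]]),p['dist'])[0][:,0]
def p2w(p,uv,z):
    K=np.array([[p['fx'],0,p['cx']],[0,p['fy'],p['cy']],[0,0,1.]])
    n=cv2.undistortPoints(np.array(uv,float).reshape(-1,1,2),K,p['dist'])[:,0]
    r=cv2.Rodrigues(p['rvec'])[0]; d=np.c_[n,np.ones(len(n))]@r; c=-r.T@p['tvec']
    return c+d*((z-c[2])/d[:,2])[:,None]
def hulls(p,m,pose,z=0):
    x,y,a=pose; r=R.from_euler('z',a).as_matrix()
    return [cv2.convexHull(pw(p,b@r.T+[x,y,z]).astype(np.float32))[:,0] for b in M[m]]
def mask(im,kind):
    h=cv2.cvtColor(im,cv2.COLOR_RGB2HSV).astype(int); H,S,V=h[...,0],h[...,1],h[...,2]
    return {'yellow':(H>14)&(H<30)&(S>110)&(V>50),'dark':(V<68),'bright':(V>135)&(S<45)}[kind].astype(np.uint8)
def fit(im,p,m,kind,pose0,z=0,roi=None,S=3):
    """maximise overlap of projected model and colour mask near pose0; returns pose, IoU"""
    mk=mask(im,kind)
    c=pw(p,[[pose0[0],pose0[1],z]])[0]
    hs=np.vstack(hulls(p,m,pose0,z)); rad=roi or np.linalg.norm(hs-c,axis=1).max()*1.25
    x0,y0=np.maximum(c-rad,0).astype(int); x1,y1=np.minimum(c+rad,[640,480]).astype(int)
    mk=cv2.resize(mk[y0:y1,x0:x1]*255,None,fx=S,fy=S,interpolation=cv2.INTER_LINEAR)>127
    n,lab,st,ce=cv2.connectedComponentsWithStats(mk.astype(np.uint8))
    if n>2:
        cc=(c-[x0,y0])*S; best=max(range(1,n),key=lambda i:st[i,4]/(1+np.linalg.norm(ce[i]-cc)/(rad*S)*3)); 
        keep=[i for i in range(1,n) if i==best or (m in('tray','bridge') and st[i,4]>30*S)]; mk=np.isin(lab,keep)
    def iou(q):
        t=np.zeros(mk.shape,np.uint8)
        for h in hulls(p,m,q,z): cv2.fillConvexPoly(t,np.round(((h-[x0,y0]+.5)*S-.5)*16).astype(np.int32),1,shift=4)
        t=t>0; return (t&mk).sum()/max(1,(t|mk).sum())
    f=lambda v:-iou([v[0]*.01,v[1]*.01,v[2]*.1])
    best=None; ys,xs=np.nonzero(mk)
    s0=[pose0[0],pose0[1]]
    for da in (0,.5,-.5) if m not in('tray','bin') else (0,):
        v=np.array([s0[0]*100,s0[1]*100,(pose0[2]+da)*10])
        r=minimize(f,v,method='Nelder-Mead',options=dict(initial_simplex=np.vstack([v,v+[1.5,0,0],v+[0,1.5,0],v+[0,0,1.5]]),xatol=.003,fatol=1e-5,maxiter=250))
        if best is None or r.fun<best.fun: best=r
        if best.fun<-.9: break
    v=best.x; return np.array([v[0]*.01,v[1]*.01,v[2]*.1]),-best.fun
def draw(im,p,m,pose,z=0,col=(0,255,0)):
    for h in hulls(p,m,pose,z): cv2.polylines(im,[np.round(h*16).astype(np.int32)],True,col,1,cv2.LINE_AA,shift=4)
def ori(a): # tool down, jaw axis at world angle a
    c,s=np.cos(a),np.sin(a); return R.from_matrix(np.array([[c,s,0],[s,-c,0],[0,0,-1]])).as_rotvec()
E
cat > m1.py <<'E'
from h import *
p=robot.camera_params('top'); im=cv2.imread('pics/top0.png')[:,:,::-1].copy()
print('cam',-cv2.Rodrigues(p['rvec'])[0].T@p['tvec'])
def W(u,v,z=0): return p2w(p,[[u,v]],z)[0][:2]
o=im.copy()
for name,m,k,uv,z0,a in [('shimA','shim','yellow',(472,199),.004,-1.57),('shimB','shim','yellow',(511,243),.004,0),
 ('padA','block','dark',(474,245),.02,.3),('padB','block','dark',(428,290),.02,0),('padC','block','dark',(474,291),.02,0),
 ('brA','bridge','bright',(230,288),.042,1.57),('brB','bridge','bright',(334,294),.042,1.57),('tray','tray','bright',(340,179),.006,1.6),('post','post','dark',(403,171),.056,1.6)]:
    w=W(*uv,z0); q,i=fit(im,p,m,k,[w[0],w[1],a]); print(name,q.round(4),round(i,3)); draw(o,p,m,q)
for n,uv,z in [('ring',(312,164),.02),('jawend',(376,174),.02),('bin1',(116,241),.025),('bin2',(168,241),.025),('bin3',(163,333),.025),('bin4',(111,333),.025),('mouthT',(255,150),.014),('mouthB',(258,214),.014),('endT',(170,158),.014),('endB',(174,222),.014)]:
    print(n,W(*uv,z).round(4))
cv2.imwrite('pics/ov0.png',cv2.resize(o[120:430,100:540],None,fx=1.8,fy=1.8,interpolation=cv2.INTER_CUBIC)[:,:,::-1])
E
python3 m1.py
```

```text
cam [ 0.4846208  -0.01619075  1.04907837]
shimA [ 0.6191 -0.3265 -1.6204] 0.971
shimB [ 0.524  -0.4123  0.0402] 0.955
padA [ 0.5193 -0.3254 -0.4566] 0.289
padB [ 0.4278 -0.2135 -0.0211] 0.173
padC [ 0.4228 -0.3239 -0.0312] 0.279
brA [0.4353 0.1919 1.5645] 0.563
brB [ 0.4178 -0.0256  1.6314] 0.632
tray [ 0.6672 -0.0426  1.635 ] 0.828
post [ 0.6746 -0.1725  1.7838] 0.783
ring [0.6935 0.0152]
jawend [ 0.6706 -0.1195]
bin1 [0.5357 0.4349]
bin2 [0.5344 0.3204]
bin3 [0.3413 0.332 ]
bin4 [0.3403 0.4465]
mouthT [0.727  0.1368]
mouthB [0.5897 0.1305]
endT [0.7139 0.3216]
endB [0.5753 0.3111]
```

View pics/ov0.png

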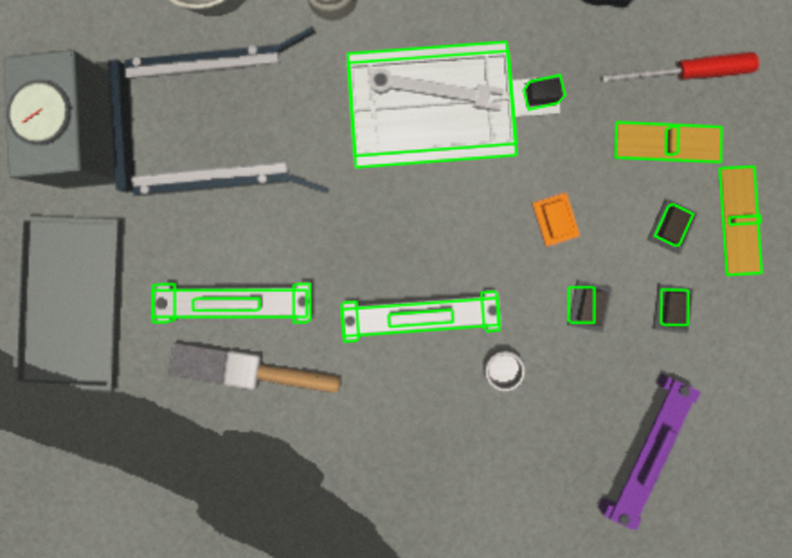

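```bash
cat >> h.py <<'E'
def go(x,y,z,a,lin=False,vel=.3):
    q0=np.array(robot.sense()['qpos']); best=None
    for k in(0,np.pi,-np.pi):
        q=robot.inverse_kinematics([x,y,z],ori(a+k))
        if q is not None:
            d=np.abs(np.array(q)-q0).max()
            if best is None or d<best[0]: best=(d,a+k)
    if lin: robot.move_linear([x,y,z],vel=vel,ori=ori(best[1]))
    else: robot.reach([x,y,z],ori(best[1]))
    return best[1]
def down(z,vel=.12,**k):
    x,y,_=robot.sense()['position']; return robot.move_linear([x,y,z],vel=vel,**k)
def st(t=''):
    s=robot.sense(); print(t,'t',round(s['time'],1),'pos',np.round(s['position'],4),'gap',round(s['finger_gap'],4),'F',np.round(s['ft_force'],1)); return s
E
python3 - <<'E'
from h import *
go(.682,-.052,.12,-.169); st('above')
p=robot.camera_params('wrist'); im=robot.camera('wrist'); cv2.imwrite('pics/w1.png',im[:,:,::-1])
robot.command_gripper(.04); st()
E
```

```text
above t 2.8 pos [ 0.6822 -0.0504  0.12  ] gap 0.0856 F [0.1 0.5 0.2]
 t 3.3 pos [ 0.682 -0.052  0.12 ] gap 0.0401 F [ 0.2 -0.3 -0.1]
```

View pics/w1.png

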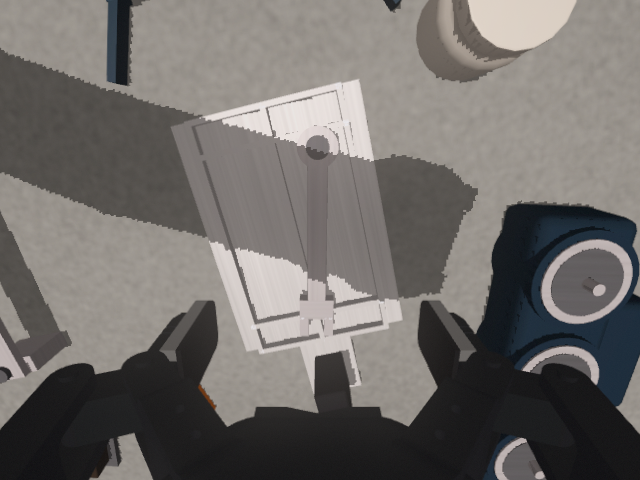

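The wrist view shows the spanner handle centred between the jaws (col ~318) and lined up with them. The arm's shadow falls across the tray, so I'll measure with the top camera. Grasping the spanner now.

Run:
```python
from h import *
down(.016,contact_N=8); s=st('down')
robot.command_gripper(0.0,60); s=st('grip')
down(.10,vel=.2); s=st('up')
a=go(.438,.3835,.10,-1.631); st('over bin')
print(robot.sense()['finger_gap'])
down(.014,vel=.15,contact_N=6); st('low')
robot.command_gripper(.035); 
down(.12,vel=.3); st('done')
go(.40,-.05,.30,0)   # out of the way for looking? 
im=robot.camera('top'); cv2.imwrite('pics/top1.png',im[:,:,::-1]); cv2.imwrite('pics/b1.png',cv2.resize(im[120:400,90:530],None,fx=1.8,fy=1.8)[:,:,::-1])
```

```text
down t 4.3 pos [ 0.6826 -0.0523  0.0168] gap 0.0396 F [-0.  -0.2 -0.5]
grip t 4.7 pos [ 0.6827 -0.0521  0.0171] gap 0.0113 F [-0.4  0.5  6.8]
up t 5.2 pos [ 0.6821 -0.0516  0.0992] gap 0.0117 F [-0.4 -0.6 -0.9]
over bin t 7.1 pos [0.4394 0.3822 0.1   ] gap 0.0118 F [-0.3 -0.8 -0.9]
0.011775815400124146
low t 7.8 pos [0.4401 0.3821 0.0145] gap 0.0116 F [ 0.5  0.2 -0.5]
done t 8.6 pos [0.4398 0.3831 0.1213] gap 0.0349 F [-0.6 -0.4 -1.2]
```

View pics/b1.png

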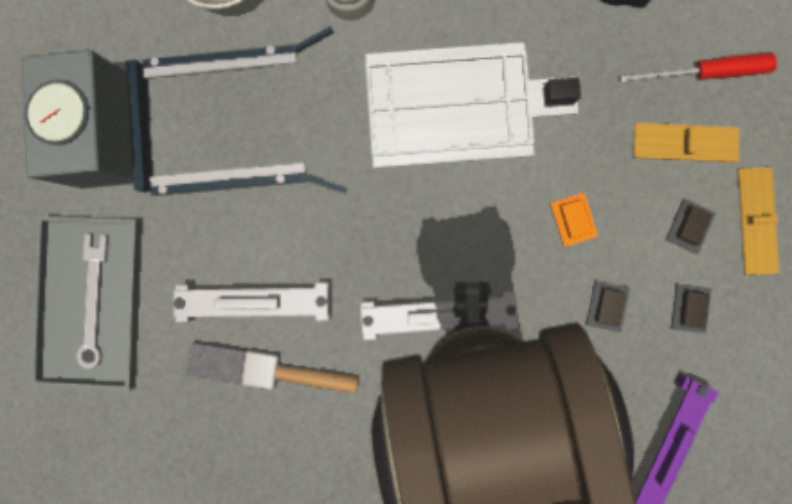

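The spanner lies inside the bin, centred around (92,300) in the crop. The tray is clear, and the shims and pads are where they were. Next I'll fit the tray, shims and pads more closely.

```bash
python3 - <<'E'
import re
s=open('h.py').read().replace("'bright':(V>135)","'plate':(V<95),'bright':(V>135)")
open('h.py','w').write(s)
E
python3 - <<'E'
from h import *
p=robot.camera_params('top'); im=cv2.imread('pics/top1.png')[:,:,::-1].copy(); o=im.copy()
h=cv2.cvtColor(im,cv2.COLOR_RGB2HSV)
print(h[290,415:445,2]); 
for name,m,k,g in [('shimA','shim','yellow',(.619,-.3265,-1.62)),('shimB','shim','yellow',(.524,-.4123,.04)),
 ('padA','pad','plate',(.5193,-.3254,-.46)),('padB','pad','plate',(.4228,-.2235,-.1)),('padC','pad','plate',(.4228,-.3239,-.03)),
 ('tray','tray','bright',(.667,-.0426,1.635))]:
    q,i=fit(im,p,m,k,g); print(name,q.round(4),round(i,3)); draw(o,p,m,q)
q[:2]; 
cv2.imwrite('pics/ov1.png',cv2.resize(o[130:320,280:530],None,fx=3.1,fy=3.1,interpolation=cv2.INTER_CUBIC)[:,:,::-1])
E
```

```text
[139 134 100  91  93  95  82  45  52  81  91  90  89  89  88  86  84  85
  80  82  76  80 106 126 135 138 141 141 140 136]
shimA [ 0.6191 -0.3265 -1.6195] 0.969
shimB [ 0.5237 -0.4122  0.0411] 0.955
padA [ 0.5182 -0.3266 -0.4402] 0.901
padB [ 0.4266 -0.2249 -0.2097] 0.794
padC [ 0.4203 -0.3251 -0.1462] 0.857
tray [ 0.6667 -0.0427  1.6275] 0.401
```

View pics/ov1.png

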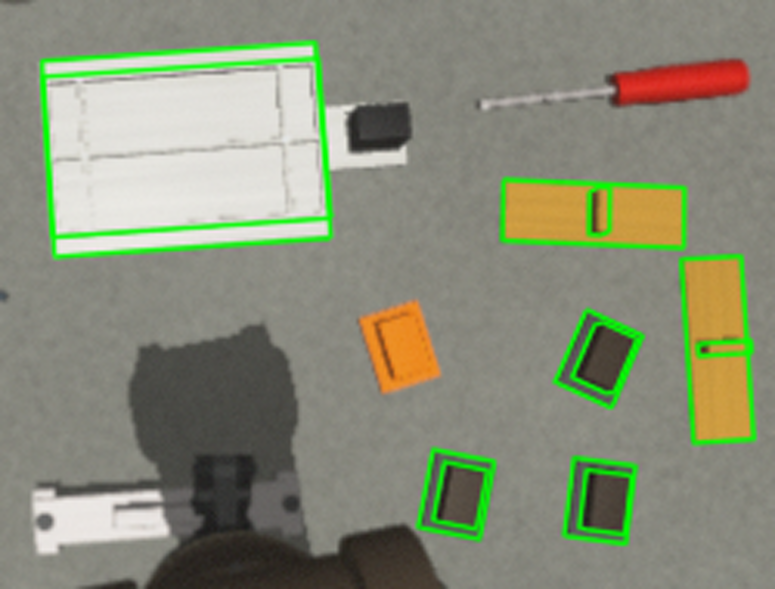

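```bash
sed -i "s/(V<95)/(V<112)/; s/(V>135)/(V>168)/" h.py
cat >> h.py <<'E'
def look(items,tag=None):
    p=robot.camera_params('top'); im=robot.camera('top'); o=im.copy(); out={}
    for n,(m,k,g,*z) in items.items():
        q,i=fit(im,p,m,k,g,*z); out[n]=q; print(n,q.round(4),round(i,3)); draw(o,p,m,q,*z)
    if tag: cv2.imwrite(f'pics/{tag}.png',o[:,:,::-1])
    return out
def world(t,x,y):
    c,s=np.cos(t[2]),np.sin(t[2]); return t[0]+c*x-s*y, t[1]+s*x+c*y
def pick(x,y,a,z,open_=.06,hi=.12,f=60):
    robot.command_gripper(open_) ; go(x,y,hi,a); hit=down(z,vel=.15,contact_N=12); g=st('down hit=%s'%hit)
    robot.command_gripper(0,f); down(hi,vel=.2); return st('lifted')['finger_gap']
def place(x,y,a,z,hi=.12,open_=.03):
    go(x,y,hi,a); g=st('over')['finger_gap']; hit=down(z,vel=.08,contact_N=10); s=st('set hit=%s'%hit)
    robot.command_gripper(open_); down(hi+.02,vel=.25); return s
E
python3 - <<'E'
from h import *
it=dict(tray=('tray','bright',(.667,-.0426,1.63)),A=('shim','yellow',(.619,-.3265,-1.62)),
 padA=('pad','plate',(.5182,-.3266,-.44)),padB=('pad','plate',(.4266,-.2249,-.2)),padC=('pad','plate',(.4203,-.3251,-.1462)),
 brA=('bridge','bright',(.4353,.1919,1.5645)))
o=look(it); t=o['tray']
x,y,a=o['A']
g=pick(x,y,a,.0065)
if g>.004:
    X,Y=world(t,0,-.0265); place(X,Y,t[2],.0135)
go(.40,.30,.30,0)
look(dict(tray=it['tray'],A=('shim','yellow',(X,Y,t[2]),.006),B=('shim','yellow',(.5237,-.4122,.04))),'l2')
im=cv2.imread('pics/l2.png'); cv2.imwrite('pics/l2c.png',cv2.resize(im[130:320,280:530],None,fx=3,fy=3))
E
```

```text
tray [ 0.6669 -0.0424  1.6339] 0.907
A [ 0.619  -0.3265 -1.6209] 0.969
padA [ 0.5181 -0.3271 -0.4384] 0.966
padB [ 0.4254 -0.2255 -0.215 ] 0.948
padC [ 0.4206 -0.3257 -0.1506] 0.96
brA [0.4357 0.1898 1.5689] 0.684
down hit=False t 13.2 pos [ 0.6206 -0.3256  0.0076] gap 0.06 F [ 0.5 -0.5  0.6]
lifted t 14.4 pos [ 0.62   -0.3246  0.1187] gap 0.0064 F [-0.  0. -2.]
over t 15.6 pos [ 0.6928 -0.0434  0.12  ] gap 0.0064 F [-0.2 -1.1 -0.8]
set hit=False t 17.1 pos [ 0.6933 -0.0434  0.0141] gap 0.0064 F [-0.8  0.  -0.8]
tray [ 0.667  -0.0424  1.6355] 0.703
A [ 0.6919 -0.041   1.6392] 0.931
B [ 0.5241 -0.4123  0.0395] 0.954
```

View pics/l2c.png

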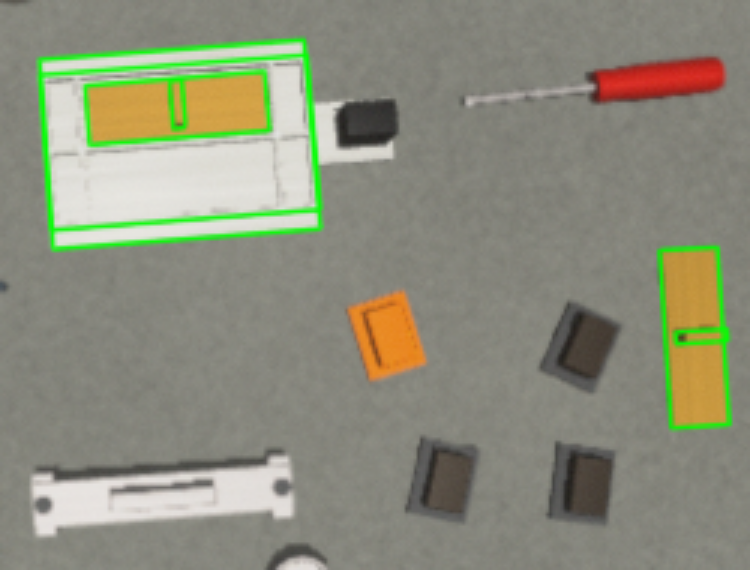

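Shim A is seated in row1 at (177,108) in the crop. Shim B at (693,338) goes into row0 next, then the first pad.

```bash
cat >> h.py <<'E'
_c=[None]
_go=go
def go(x,y,z,a,**k):
    _c[0]=(x,y); r=_go(x,y,z,a,**k); robot.hold(.15); return r
def down(z,vel=.12,**k):
    x,y=_c[0]; return robot.move_linear([x,y,z],vel=vel,**k)
PARK=(.40,.30,.30,0)
E
cat > pads.py <<'E'
from h import *
import sys
T=np.array([.667,-.0424,1.6345])
P=dict(A=(.5181,-.3271,-.4384),B=(.4254,-.2255,-.215),C=(.4206,-.3257,-.1506))
def dopad(n,tx,ty):
    go(*PARK); o=look({n:('pad','plate',P[n])})[n]
    g=pick(o[0],o[1],o[2]+np.pi/2,.0085,open_=.05,f=50)
    if g<.015: print('MISS'); sys.exit()
    X,Y=world(T,tx,ty); 
    place(X,Y,T[2]+np.pi/2,.0195,open_=.036); return X,Y
E
python3 - <<'E'
from pads import *
o=look(dict(B=('shim','yellow',(.5237,-.4122,.04))))['B']
pick(*o,.0065)
X,Y=world(T,0,.0265); place(X,Y,T[2],.0135)
X2,Y2=dopad('A',.0355,-.0265)
go(*PARK)
look(dict(B=('shim','yellow',(X,Y,T[2]),.006),A=('pad','plate',(X2,Y2,T[2]),.010),tray=('tray','bright',T)),'l3')
im=cv2.imread('pics/l3.png'); cv2.imwrite('pics/l3c.png',cv2.resize(im[130:320,280:530],None,fx=3,fy=3))
E
```

```text
B [ 0.5236 -0.4123  0.0407] 0.955
down hit=False t 24.0 pos [ 0.524  -0.413   0.0074] gap 0.0601 F [-1.1 -0.4  0.6]
lifted t 25.2 pos [ 0.5234 -0.4114  0.1188] gap 0.0065 F [-0.1 -0.3 -1.6]
over t 26.8 pos [ 0.6403 -0.046   0.1199] gap 0.0065 F [-1.2  0.5 -0.1]
set hit=False t 28.3 pos [ 0.6409 -0.0441  0.014 ] gap 0.0065 F [-0.2  0.3 -1.2]
A [ 0.5518 -0.2996 -0.4501] 0.982
down hit=False t 34.9 pos [ 0.5522 -0.3003  0.0093] gap 0.0499 F [-0.3  0.1  0.3]
lifted t 35.9 pos [ 0.5515 -0.2988  0.119 ] gap 0.0249 F [ 0.   1.1 -1.1]
over t 37.3 pos [ 0.6907 -0.0073  0.1196] gap 0.025 F [-0.6  0.5 -0.8]
set hit=True t 38.5 pos [ 0.6908 -0.0053  0.0198] gap 0.0247 F [-0.9  0.4  4.5]
B [ 0.6435 -0.0413  1.6355] 0.933
A [ 0.6917 -0.0029  1.5632] 0.887
tray [ 0.667  -0.0424  1.6336] 0.492
```

View pics/l3c.png

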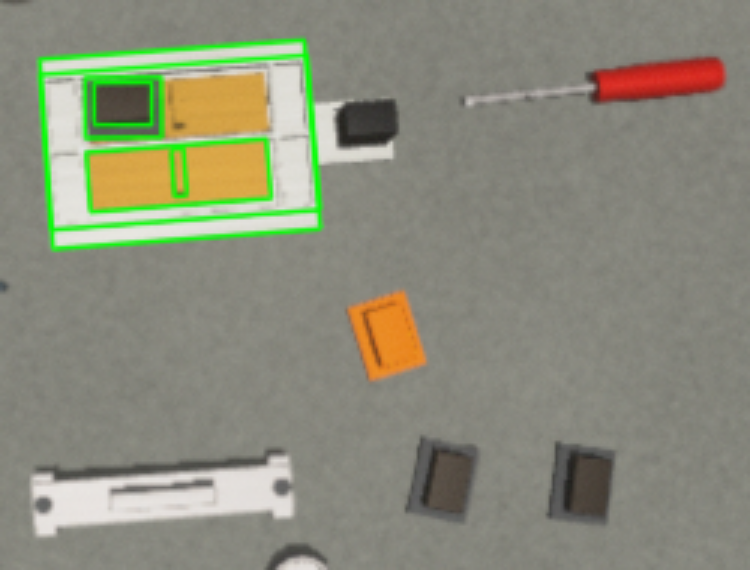

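Pad A had been knocked aside before the grasp; the re-look caught that. It now lies in row1 at (122,106) in the crop, and both shims are seated. On to pads B and C.

Run:
```python
from pads import *
b=dopad('B',-.0365,-.0265); c=dopad('C',.0335,.0265)
go(*PARK)
look(dict(A=('pad','plate',(.691,-.004,T[2]),.010),B=('pad','plate',(*b,T[2]),.010),C=('pad','plate',(*c,T[2]),.010)))
look(dict(br=('bridge','bright',(.4178,-.0256,1.63))),'l4')
im=robot.camera('top'); cv2.imwrite('pics/l4c.png',cv2.resize(im[130:250,280:420],None,fx=5,fy=5,interpolation=cv2.INTER_CUBIC)[:,:,::-1])
```

```text
B [ 0.4256 -0.2254 -0.2185] 0.954
down hit=False t 45.0 pos [ 0.4258 -0.2258  0.009 ] gap 0.0501 F [ 0.6 -1.2  0.4]
lifted t 46.1 pos [ 0.4254 -0.2246  0.1194] gap 0.0248 F [ 0.7  0.  -1.1]
over t 47.4 pos [ 0.6949 -0.0784  0.1199] gap 0.0252 F [ 0.5 -0.8 -0.7]
set hit=False t 48.8 pos [ 0.6961 -0.0772  0.0199] gap 0.0246 F [ 0.5  0.  -1.5]
C [ 0.4206 -0.3257 -0.1507] 0.962
down hit=False t 55.4 pos [ 0.4209 -0.3262  0.0091] gap 0.05 F [-0.1 -0.4 -0.6]
lifted t 56.5 pos [ 0.4204 -0.325   0.1193] gap 0.0248 F [-0.   0.7 -1.1]
over t 58.0 pos [ 0.6381 -0.0124  0.12  ] gap 0.0248 F [ 0.7 -0.1 -0.4]
set hit=True t 59.3 pos [ 0.638  -0.0107  0.0197] gap 0.025 F [-1.5 -0.7  5.1]
A [ 0.6912 -0.0027  1.6151] 0.88
B [ 0.6975 -0.076   1.6302] 0.901
C [ 0.6385 -0.0101  1.6331] 0.903
br [ 0.419  -0.0268  1.6362] 0.736
```

View pics/l4c.png

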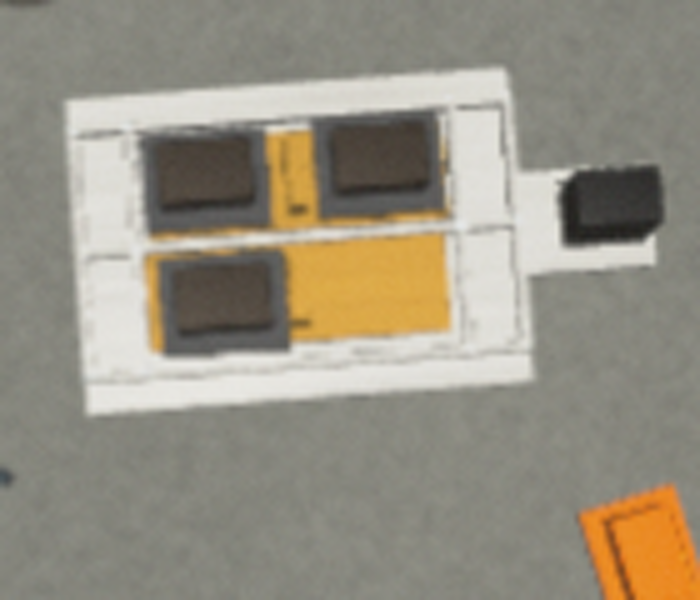

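All three pads lie flat on their shims: (205,180) and (375,165) in row1, (225,300) in row0. Now I'll measure the bridges using a top-face model.

```bash
cat >> h.py <<'E'
M['brtop']=[B(-88,88,-15,15,41,42),B(-88,-74,-21,21,41,42),B(74,88,-21,21,41,42)]
E
python3 - <<'E'
from h import *
go(.50,-.35,.30,0)
o=look(dict(A=('brtop','bright',(.4357,.1898,1.5689)),B=('brtop','bright',(.419,-.0268,1.6362)),bin=('bin','bright',(.438,.3835,-.06))),'l5')
im=cv2.imread('pics/l5.png'); cv2.imwrite('pics/l5c.png',cv2.resize(im[255:325,180:385],None,fx=3.9,fy=3.9,interpolation=cv2.INTER_CUBIC))
E
```

```text
A [0.4359 0.1884 1.5663] 0.869
B [ 0.419  -0.0268  1.6362] 0.0
bin [ 0.4419  0.4356 -0.0707] 0.091
```

View pics/l5c.png

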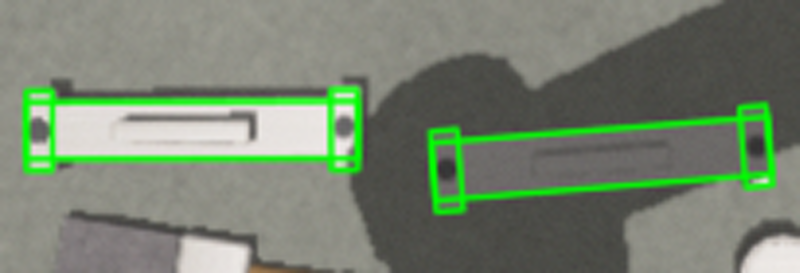

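```bash
cat > br.py <<'E'
from pads import *
def dobr(g,ty):
    o=look(dict(br=('brtop','bright',g)))['br']
    w=pick(o[0],o[1],o[2]+np.pi/2,.0455,open_=.04,hi=.13,f=60)
    if w<.007: print('MISS'); sys.exit()
    X,Y=world(T,0,ty); place(X,Y,T[2]+np.pi/2,.0525,hi=.13,open_=.03)
    return X,Y
E
python3 - <<'E'
from br import *
go(*PARK); print(look(dict(tray=('tray','bright',T)))['tray'])
X,Y=dobr((.419,-.0268,1.6362),-.0265)
go(*PARK)
look(dict(B=('brtop','bright',(X,Y,T[2]),.006)),'l6')
im=cv2.imread('pics/l6.png'); cv2.imwrite('pics/l6c.png',cv2.resize(im[130:250,280:420],None,fx=5,fy=5,interpolation=cv2.INTER_CUBIC))
E
```

```text
tray [ 0.6669 -0.0425  1.6345] 0.483
[ 0.66692779 -0.04246235  1.63452422]
br [ 0.4192 -0.0269  1.6336] 0.879
down hit=False t 69.6 pos [ 0.4196 -0.0269  0.0459] gap 0.0397 F [0.9 0.3 0. ]
lifted t 70.6 pos [ 0.4189 -0.0266  0.1296] gap 0.0106 F [ 0.2 -0.4 -1.9]
over t 71.8 pos [ 0.6926 -0.0407  0.1304] gap 0.0107 F [ 0.2 -0.2 -1.1]
set hit=True t 72.7 pos [ 0.6925 -0.0407  0.0524] gap 0.011 F [-1.4  0.3  5.8]
B [ 0.708  -0.0342  1.6167] 0.297
```

View pics/l6c.png

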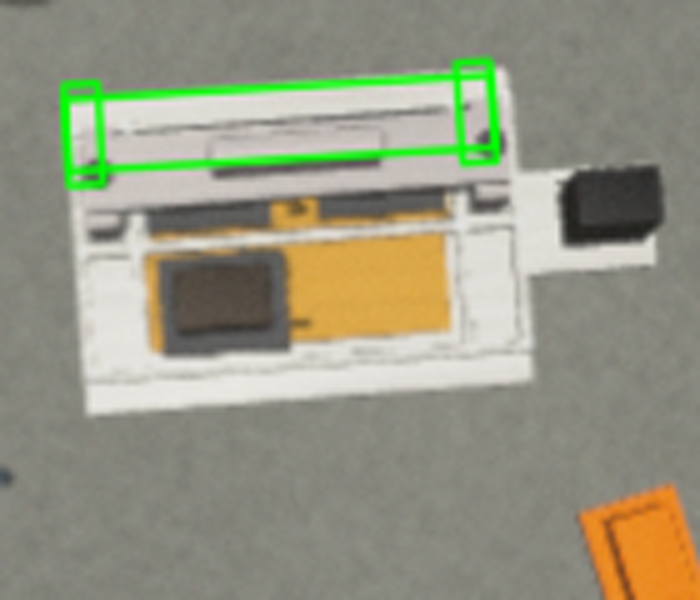

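The bridge stands over row1 with its legs in the pockets at (107,222) and (490,195). The overlay fit was misled by the white tray, but contact came at the seated height. Second bridge next.

Run:
```python
from br import *
go(.45,-.30,.30,0)
X,Y=dobr((.4359,.1884,1.5663),.0265)
go(*PARK)
im=robot.camera('top'); o=im.copy(); p=robot.camera_params('top')
for ty in(.0265,-.0265): draw(o,p,'bridge',(*world(T,0,ty),T[2]),.006)
sc=robot.camera('scene'); 
a=cv2.resize(o[130:235,280:420],(700,525),interpolation=cv2.INTER_CUBIC)
cv2.imwrite('pics/l7c.png',a[:,:,::-1])
cv2.imwrite('pics/sc7.png',cv2.resize(sc[220:400,260:480],None,fx=3.3,fy=3.3,interpolation=cv2.INTER_CUBIC)[:,:,::-1]); st()
```

```text
br [0.4359 0.1882 1.5671] 0.878
down hit=False t 80.9 pos [0.4364 0.188  0.0459] gap 0.0401 F [ 0.7 -0.1 -0. ]
lifted t 81.8 pos [0.4353 0.1887 0.1297] gap 0.0106 F [ 0.8 -0.9 -1.8]
over t 83.1 pos [ 0.6403 -0.0418  0.1299] gap 0.0106 F [ 0.5 -0.4 -0.6]
set hit=True t 84.1 pos [ 0.6397 -0.0441  0.0526] gap 0.0105 F [-1.6  0.1  5.8]
 t 86.8 pos [0.4005 0.2995 0.2999] gap 0.03 F [ 0.1 -0.6  0.2]
```

View pics/l7c.png

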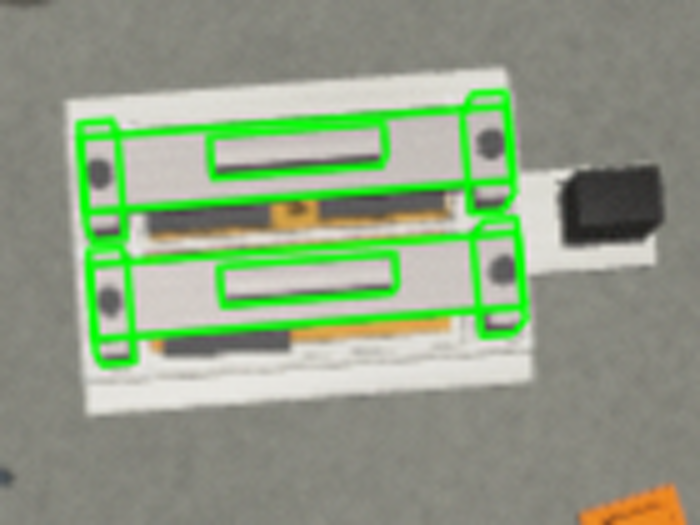

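View pics/sc7.png

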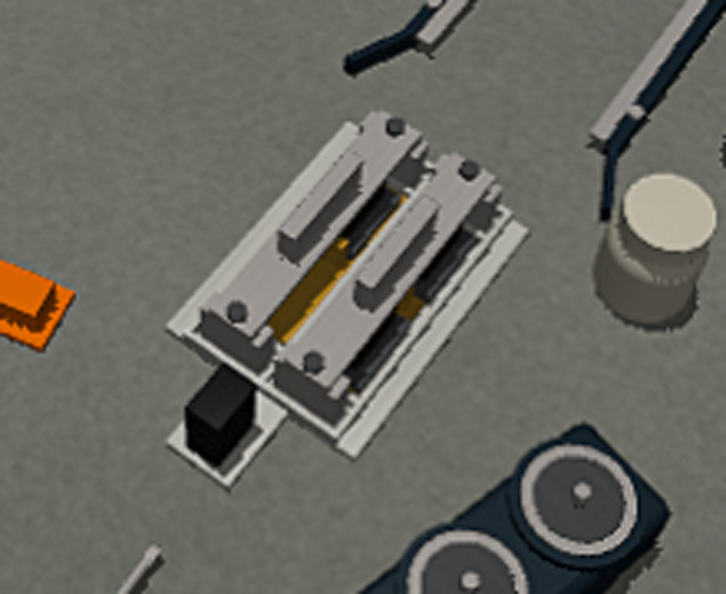

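Both bridges match the model overlay at the trough centres, with their feet in the pockets in both views. Next I'll measure the dock (clear in top1) and slide the tray.

```bash
sed -i "s/m in('tray','bridge')/m in('tray','bridge','dock')/; s/not in('tray','bin')/not in('tray','bin','dock')/" h.py
cat >> h.py <<'E'
M['dock']=[B(-89,90,-71.5,-60,10,14),B(-89,90,60,71.5,10,14)]
E
python3 - <<'E'
from h import *
p=robot.camera_params('top'); im=cv2.imread('pics/top1.png')[:,:,::-1].copy(); o=im.copy()
for g in((.652,.222,1.64),(.652,.215,1.62)):
    q,i=fit(im,p,'dock','bright',g); print(q.round(4),round(i,3))
draw(o,p,'dock',q)
T=np.array([.667,-.0424,1.6345])
d=T-q; c,s=np.cos(q[2]),np.sin(q[2]); print('tray in dock',c*d[0]+s*d[1],-s*d[0]+c*d[1],d[2])
draw(o,p,'tray',q,0,(255,0,0))
cv2.imwrite('pics/d.png',cv2.resize(o[130:250,90:320],None,fx=3.4,fy=3.4,interpolation=cv2.INTER_CUBIC)[:,:,::-1])
E
```

```text
[0.6514 0.2261 1.6441] 0.684
[0.6513 0.2245 1.648 ] 0.68
tray in dock -0.2673652411093907 0.004893265444713305 -0.013455673210422958
```

View pics/d.png

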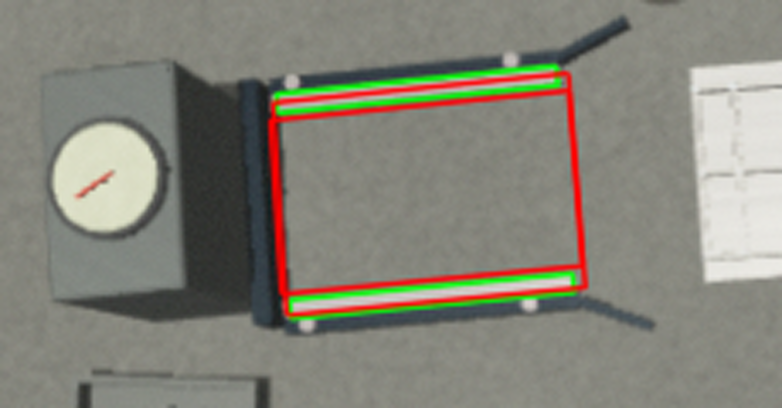

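Run:
```python
from h import *
T=np.array([.667,-.0424,1.6345]); D=np.array([.6514,.2250,1.645])
robot.command_gripper(.05)
x,y=world(T,-.13,0); a=go(x,y,.14,T[2]+np.pi/2); print('a',a)
print(down(.024,contact_N=10)); st('at post')
robot.command_gripper(0,80); st('grip')
k=a-(T[2]+np.pi/2)
def to(dx,dy,vel,N=25):
    X,Y=world(D,dx-.13,dy)
    h=robot.move_linear([X,Y,.0245],vel=vel,ori=ori(D[2]+np.pi/2+k),contact_N=N); st('to %.3f hit=%s'%(dx,h)); return h
print(to(-.235,0,.05)); print(to(-.16,0,.05))
robot.hold(.2); st()
```

```text
a 6.34688898038469
False
at post t 90.5 pos [ 0.6758 -0.1725  0.0249] gap 0.0502 F [-0.2  1.1 -0.2]
grip t 90.8 pos [ 0.6756 -0.1723  0.0251] gap 0.0229 F [-1.6  0.8  5.9]
to -0.235 hit=False t 91.6 pos [ 0.6788 -0.1397  0.025 ] gap 0.0228 F [ 0.5 -3.6  4.4]
False
to -0.160 hit=False t 93.3 pos [ 0.6732 -0.0657  0.0251] gap 0.0229 F [-0.3 -6.3  5.2]
False
 t 93.5 pos [ 0.6732 -0.0657  0.0251] gap 0.0228 F [-0.1 -6.7  4.8]
```

Run:
```python
from h import *
D=np.array([.6514,.2250,1.645])
def to(dx,dy,vel,N=25):
    X,Y=world(D,dx-.13,dy)
    h=robot.move_linear([X,Y,.0245],vel=vel,contact_N=N); s=st('to %.3f hit=%s'%(dx,h)); 
    p=np.array(s['position'])[:2]-D[:2]; print('  post dockframe',(p@[np.cos(D[2]),np.sin(D[2])]+.13).round(4),(p@[-np.sin(D[2]),np.cos(D[2])]).round(4)); return h
for dx in(-.12,-.08,-.04,-.012):
    if to(dx,0,.05): break
else:
    to(.006,0,.03,20)
```

```text
to -0.120 hit=False t 94.4 pos [ 0.6703 -0.0253  0.025 ] gap 0.0229 F [ 0.7 -4.6  6.2]
  post dockframe -0.121 -0.0003
to -0.080 hit=False t 95.4 pos [0.6673 0.0145 0.0251] gap 0.0231 F [ 1.5 -4.9  5.5]
  post dockframe -0.0811 -0.0003
to -0.040 hit=False t 96.3 pos [0.6644 0.0543 0.025 ] gap 0.0228 F [ 0.9 -4.1  6.7]
  post dockframe -0.0412 -0.0003
to -0.012 hit=False t 97.0 pos [0.6623 0.0826 0.025 ] gap 0.0231 F [ 0.4 -5.   6.1]
  post dockframe -0.0129 -0.0003
to 0.006 hit=False t 97.8 pos [0.6612 0.0936 0.0251] gap 0.0229 F [  2.5 -20.1   2.9]
  post dockframe -0.0017 -0.0001
```

The tray met the stop at dock x≈0 with a clear 15 N rise in force. Releasing and checking.

Run:
```python
from h import *
D=np.array([.6514,.2250,1.645])
x,y,z=robot.sense()['position']
robot.move_linear([x,y-.001,.0245],vel=.02)
robot.command_gripper(.05); robot.move_linear([x,y,.16],vel=.2); st()
go(.45,-.25,.32,0); robot.hold(.3)
p=robot.camera_params('top'); im=robot.camera('top'); o=im.copy()
for ty in(.0265,-.0265): draw(o,p,'bridge',(*world(D,0,ty),D[2]),.006)
draw(o,p,'post',(*world(D,-.13,0),D[2]),0,(255,0,0)); draw(o,p,'dock',D,0,(255,0,0))
q,i=fit(im,p,'post','dark',(*world(D,-.13,0),D[2])); print('post fit',q,i,'exp',world(D,-.13,0))
cv2.imwrite('pics/f.png',cv2.resize(o[120:350,90:340],None,fx=2.6,fy=2.6,interpolation=cv2.INTER_CUBIC)[:,:,::-1])
```

```text
t 99.6 pos [0.6605 0.094  0.1588] gap 0.0502 F [-0.4  0.9 -0.4]
post fit [0.66232419 0.09254594 1.98142194] 0.604494382022472 exp (np.float64(0.6610376274050433), np.float64(0.09535773783984808))
```

View pics/f.png

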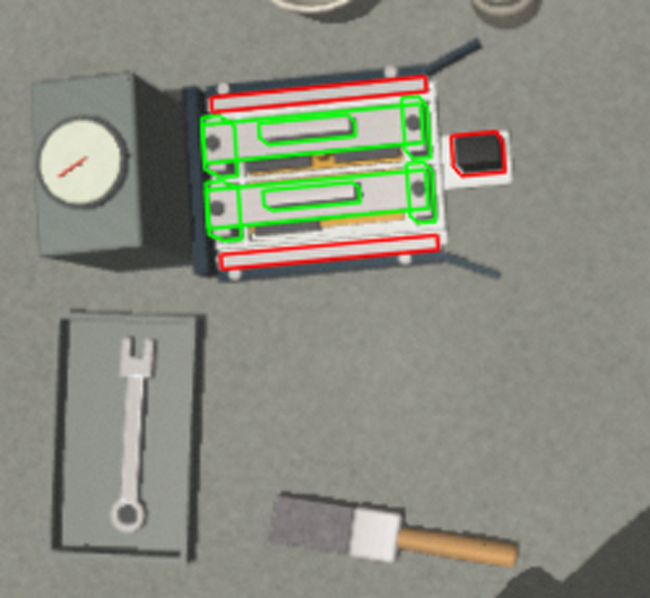

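The tray is at the stop, with its front edge at x≈210 against the stop bar. Bridges and post match the home overlay, pads and shims show under the bridges, and the spanner is in the bin.

```bash
python3 -c "
from bench import robot
robot.job_done(); print(robot.sense()['time'])"
```

```text
the job is handed in; nothing more can be done
the job is handed in; nothing more can be done
```

The kitting is done and the job is handed in, at about 102 s of the 210 s allowed; the hand-in reports no verdict.

- **What I did:** the spanner went into the bin. A shim went into each trough, with three pads on them (two in row1, one in row0), and then a bridge over each trough. I gripped the post and slid the tray to the dock's stop, where the push force rose from about 5 to 20 N. Pad A had been knocked about 4 cm aside before I reached for it; a fresh look caught that. I saw no slackening of the grip.
- **Last checks that agreed:** in the final top view the bridges, dock lips and post lie within about 1 to 3 mm of their expected home positions. Shim and pads are visible under the bridges, the spanner is in the bin, and the arm is clear.
- **Checks that disagreed:**
  - The automatic bridge fit in the tray failed against the white background (0.30 overlap), so I checked the bridges by overlay and by contact height.
  - The final post fit gave a poor match (0.60 overlap), with its position 3 mm off and its angle not usable.
  - I did not re-measure the pads' height and tilt after docking.
  - I did not re-measure the bystanders. The brush is in place in the last picture, and I saw no contact with any of them.

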